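# Pour drainage balls by the press lever and ease the lid shut

## Robot

A 6-joint arm with a two-finger parallel gripper is mounted at the origin on the work surface. World frame = base frame: x ahead of the robot, y to its left, z up, the work surface at z = 0. Lengths are in m, angles in rad, forces in N, time in s.
With the tool pointing down it reaches from about 0.375 to 0.975 m from the base axis. Payload 3.8 kg.
Tool frame: the origin (TCP) lies on the centre line of the jaws, within the pads' length; the fingertips stand 25 mm ahead of it and the grasp point (between the pads) lies 6 mm ahead of it; y points along the fingers, z is the direction in which the jaws open and shut, and the axes are right-handed (so a half turn about y gives the same grasp; the last joint's range is limited). The gripper opens to 85 mm and grips with 20 to 120 N. Pads are 22 mm wide; open, the fingers measure 114 mm over their backs; the gripper's body (76 mm by 85 mm) begins 54 mm behind the grasp point. The pads swing forward as they close: fully open they stand 13 mm farther back than shut.
Start: joints at [-1.195, 0.264, 1.604, -0, 1.274, -0.037], TCP at [0.271, -0.618, 0.256] pointing down, gripper open.
Joint ranges: [-2.63, 2.63], [-0.94, 2.18], [0.31, 2.57], [-1.31, 4.45], [0, 2.66], [-2.55, 2.55]. Speed limits (rad/s): [2.57, 2.57, 3.14, 3.14, 3.14, 3.14].

## Interface

Orientations are given as a rotation vector (axis times angle).
In Python, from workcell import bot gives the robot as it stands.
- The arm moves only by the shell command python3 -m jog 'ROWS' [FORCE]. ROWS is JSON, a list of rows, each a list of 5 numbers: the shift along the world's x, y, z in mm, then the turn about the world's z in degrees, then the finger opening in mm, from 0 to 85.4. A call has exactly 10 rows; each row is the pose to reach, as a shift and turn from the pose commanded when the call began; what a row does not reach only later rows make up. A row lasts 1/8 s, in which the tool goes at most 62.5 mm and 10.7 degrees, less where a joint would pass 70% of its speed; a pose out of reach is approached as far as the arm can. A call with a gripper value outside its range is refused whole. The fingers move at their own pace and stop on an object; FORCE is the grip in N (left out, the last holds). Time passes only in rows, so rows that repeat a pose let the fingers close, or fill a call up. It gives the time, the measured TCP pose, the force and the opening at its end, in the units of the state.
- bot.read_state(): the state, without advancing time (a new reading comes with each control period).
- bot.read_camera(name): name is "scene" or "top" or "wrist"; returns a dict with "pixels" (420x560x3 uint8, red, green, blue), "fx", "fy", "cx", "cy" (pixels), "R" (3x3) and "t" (3): a world point X has camera coordinates R X + t. Camera axes: x right, y down, z forward; pixel columns grow to the right and rows downward; lengths in m; the calibration is good to about 2 mm. A picture is of the moment at which its call begins. There is no depth.
- bot.finish_job(): hands the job in, once; it reports no verdict.
The state is a dict: "time": time; "q": joint angles; "joint_vel": joint speeds; "joint_torque": joint torques, N m; "tool_pos": TCP position; "tcp_rot": TCP orientation; "wrist_force": force on the tool from outside, world axes, zero at the start; "torque": the same for the moment, N m; "width": opening from 0.0 (shut) to 1.0 (fully open).
Only numpy, scipy, OpenCV 4.12 (cv2) and the standard library are available. Lean on these libraries where they do the work, as an engineer would, in place of code of your own. Each camera call takes 0.05 s, during which the arm holds its last target.

## Task

Fill the bottom of the terracotta pot from the drainage-ball dispenser: with the fingertips press the dispenser's lever paddle down until its lid stands wide open, and hold it there a second or two until all four clay balls have rolled into the pot. Then let the lever come up slowly under the fingers, taking a good two seconds, so that the lid eases shut and does not slam, and move clear. Do not touch the lid, pick anything up, or shift the pot or the other things on the bench.

Things in the scene. Friction and masses are not known exactly. Their poses are not given: they have to be found in the camera images.
- hopper: The drainage-ball dispenser, screwed to the bench: an upright box 180 mm high with clear side windows on a 150 x 100 mm base plate. Origin: on the bench under the box. Its own -x axis points out of the spout towards the pot; its z axis is up. The lever runs along its own -y side. Its box spans x -62 to 100 mm and y -36 to 36 mm; the spout sticks out to x = -87 mm.
- lever (a joint): Press lever on the side of the dispenser (hinge along the dispenser's y axis, at its x = -20, z = 80 mm), rad: 0 = at rest, paddle up; 0.49 = hard stop, paddle fully down. A push rod links it to the lid: pressing the lever raises the lid, about 1.5 rad of lid per rad of lever. Lid weight and a spring drive it back up (about 4 to 6 N at the paddle); if it is let go the lid slams.
- lid (a joint): Lid of the dispenser, hinged at its rear (the side away from the pot), rad: 0 = shut, about 0.75 = wide open with the lever at its stop. Its front lip holds the balls back when shut. Positive is opening.
- paddle_top (a point): Middle of the upper face of the ribbed aluminium paddle, 46 x 44 x 6 mm, at the lever's free end: the place to press. At rest about 115 mm above the bench, at the dispenser's x = -135, y = -120 mm, sloping 0.245 rad; at the stop it is about 57 mm lower (sideways shift under 5 mm), sloping the other way. 120 mm from the hinge; the pot's rim is about 45 mm beside it.
- lid_panel: The bent steel lid plate, 156 x 84 mm, with a 74 mm front lip; origin on the lid's hinge, 175 mm above the bench. Moves with joint lid; not to be touched. Wide open its front edge stands about 280 mm above the bench.
- pot: Terracotta-coloured ceramic pot, rim radius 54 mm, 70 mm high, wall 5 mm, loose, standing under the spout. Origin: centre of its underside.
- ball0_center (a point): Fired-clay drainage ball, 28 mm in diameter, loose; starts in the chute behind the lid. Centre of the ball.
- ball1_center (a point): Fired-clay drainage ball, 28 mm in diameter, loose; starts in the chute behind the lid. Centre of the ball.
- ball2_center (a point): Fired-clay drainage ball, 28 mm in diameter, loose; starts in the chute behind the lid. Centre of the ball.
- ball3_center (a point): Fired-clay drainage ball, 28 mm in diameter, loose; starts in the chute behind the lid. Centre of the ball.
- jin_pliers: Bystander. Jin pliers lying flat, 165 mm long, 16 mm high. Origin: on the bench under its middle.
- cup_stack: Bystander. Stack of clear plastic cups, 76 mm wide, 130 mm high. Origin: centre of its underside.
- root_rake: Bystander. Root rake with wooden handle and three steel tines, lying flat, 240 mm long, 16 mm high. Origin: under the end of the handle where the steel begins; x towards the tines.
- seed_pot: Bystander. Small clay pot, 72 mm wide, 55 mm high. Origin: centre of its underside.
- wire_spool: Bystander. Spool of training wire, 72 mm wide, 42 mm high. Origin: centre of its underside.
There are look-alikes about, which are no part of the job. What is shaped like the pot but blue or turquoise is not meant.

How it is judged:
By the outcome, as a careful person would: the job done as asked, in the order asked, and still so for the second after the job is handed in, with the robot touching nothing.
It also fails if it takes over 48 s, if anything falls off the work surface, if the arm or the gripper's body presses on something with over 40 N, if the wrist force passes 120 N, or if a joint passes its speed limit or range.

## Working session

There is one attempt and no reset: what is moved stays moved. The work goes in short steps, Python scripts to look and compute and a shell command to move; the robot and the scene stay as the last step left them, time stands still between calls to the robot, and variables do not carry over. Pictures are saved under pics/ and viewed, and the job is handed in when it is done.

```bash
mkdir -p pics; python3 - <<'E'
from workcell import bot
import cv2,numpy as np
for n in ["scene","top","wrist"]:
    c=bot.read_camera(n)
    cv2.imwrite(f"pics/{n}0.png",c["pixels"][:,:,::-1])
    print(n,c["fx"],c["fy"],c["cx"],c["cy"],np.round(c["R"],4).tolist(),np.round(c["t"],4).tolist())
s=bot.read_state();print(s)
E
```

```text
scene 420.8714981814746 420.8714981814746 274.9653340921054 210.02038378380067 [[-0.0041, 0.9999, -0.0105], [0.5341, -0.0067, -0.8454], [-0.8454, -0.0091, -0.534]] [-0.037, -0.2392, 1.5554]
top 408.26135735884634 408.26135735884634 280.99422363450236 209.50072800713656 [[0.0257, -0.9993, -0.0283], [-0.9958, -0.0231, -0.089], [0.0883, 0.0305, -0.9956]] [0.0289, 0.6757, 0.9979]
wrist 352.4097472859064 352.4097472859064 278.07904365021113 204.3796194013875 [[0.4011, -0.916, -0.0017], [-0.8736, -0.3831, 0.3], [-0.2754, -0.1188, -0.9539]] [-0.6737, -0.0397, 0.3795]
{'time': 0.15, 'q': array([-1.19491548e+00,  2.64622556e-01,  1.60507393e+00,  4.53691314e-05,
        1.27368400e+00, -3.68860446e-02]), 'joint_vel': array([ 2.56670610e-03, -1.08499875e-03, -5.64409684e-03,  5.71958273e-04,
        8.35405903e-06,  1.29399794e-03]), 'joint_torque': array([ 1.25741230e-03, -5.15902483e+01, -3.67961276e+01, -7.32278340e-05,
        8.04714044e-03, -1.16449220e-05]), 'tool_pos': array([ 0.27060091, -0.61781458,  0.25521201]), 'tcp_rot': array([-0.4177587 ,  1.99597503, -1.99236979]), 'wrist_force': array([0.14444973, 0.44099735, 0.30258352]), 'torque': array([-0.01097782,  0.00516334, -0.02433852]), 'width': 1.0002942293760357}
```

View pics/scene0.png

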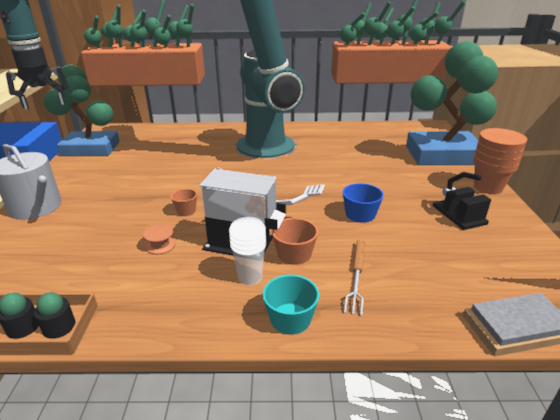

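View pics/top0.png

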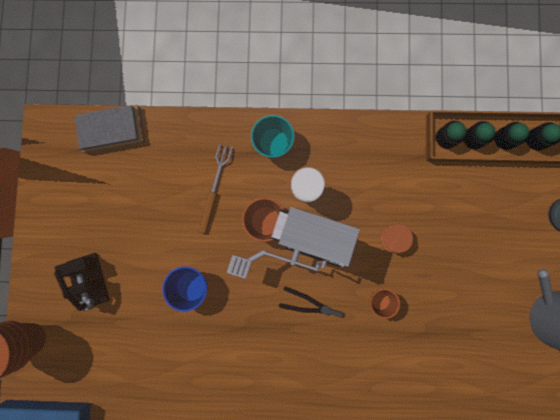

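View pics/wrist0.png

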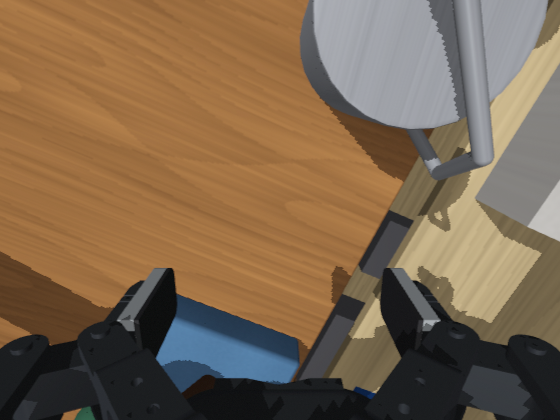

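The top view shows the ribbed paddle near (239,267), the lid plate at (280–358, 210–265), and the terracotta pot at (264,220). The blue pot is at (185,288), the pliers at (310,303) and the cups at (308,184).

```bash
cat > h.py <<'E'
from workcell import bot
import cv2,numpy as np
def ray(c,u,v,z):
    R=np.array(c["R"]);t=np.array(c["t"]);o=-R.T@t
    d=R.T@np.array([(u-c["cx"])/c["fx"],(v-c["cy"])/c["fy"],1]);return o+d*(z-o[2])/d[2]
def proj(c,X):
    p=np.array(c["R"])@np.array(X)+c["t"];return np.array([c["fx"]*p[0]/p[2]+c["cx"],c["fy"]*p[1]/p[2]+c["cy"]])
def tri(c1,p1,c2,p2):
    P=[np.array([[c["fx"],0,c["cx"]],[0,c["fy"],c["cy"]],[0,0,1]])@np.c_[c["R"],c["t"]] for c in (c1,c2)]
    X=cv2.triangulatePoints(P[0],P[1],np.array(p1,float).reshape(2,1),np.array(p2,float).reshape(2,1))[:,0];return X[:3]/X[3]
E
python3 - <<'E'
import cv2
a=cv2.imread("pics/top0.png")[190:320,220:370];cv2.imwrite("pics/t0c.png",cv2.resize(a,None,fx=5,fy=4.5,interpolation=cv2.INTER_CUBIC)[:, :])
a=cv2.imread("pics/scene0.png")[160:290,190:350];cv2.imwrite("pics/s0c.png",cv2.resize(a,None,fx=5,fy=4.5,interpolation=cv2.INTER_CUBIC))
E
```

```text
(no output)
```

View pics/t0c.png

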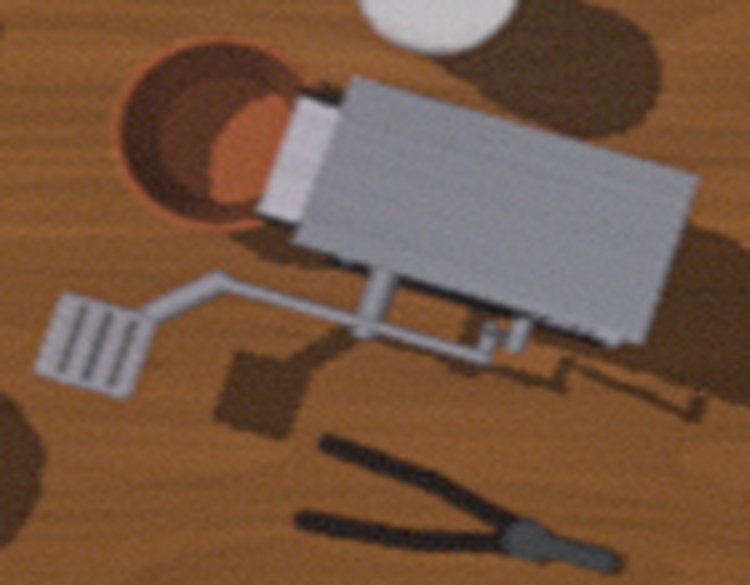

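View pics/s0c.png

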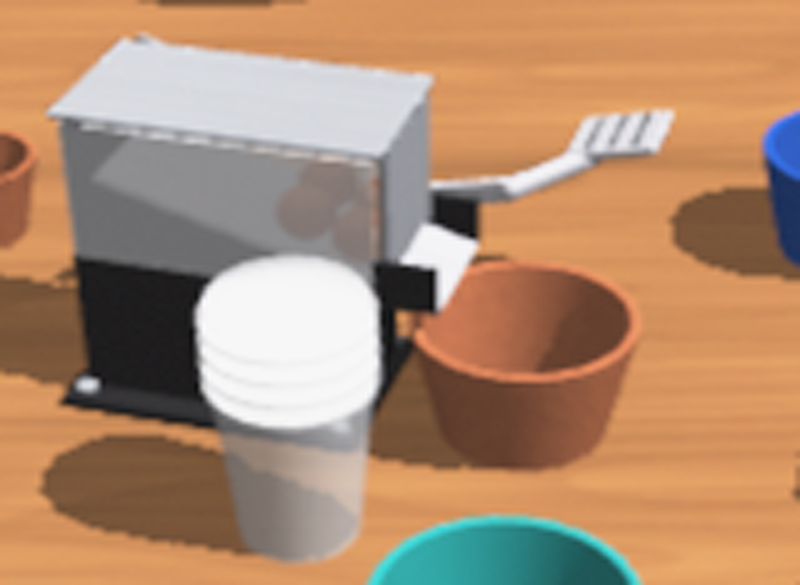

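```bash
python3 - <<'E'
from h import *
T=bot.read_camera("top");S=bot.read_camera("scene")
f=lambda x,y:(220+x/5,190+y/4.5)
g=lambda x,y:(190+x/5,160+y/4.5)
pc=f(97,344.5);print("paddle ray",ray(T,*pc,.115), "tri",tri(T,pc,S,g(622,132)))
for p in [(66,292),(158,316),(128,397),(36,373)]:print(ray(T,*f(*p),.115).round(4))
L=[ray(T,*f(*p),.18) for p in [(355,77),(697,178),(643,343),(295,240)]]
for l in L:print("lid",l.round(4))
ax=(L[0]+L[3]-L[1]-L[2]);ax/=np.linalg.norm(ax);print("-x axis",ax, np.degrees(np.arctan2(ax[1],ax[0])),np.linalg.norm(L[0]-L[1]),np.linalg.norm(L[0]-L[3]))
front=(L[0]+L[3])/2; y=np.array([ax[1],-ax[0],0]); print("y axis: -x rotated", -y)
# hopper yaw: x=-ax ; y = z cross x
x=-ax; y=np.cross([0,0,1],x); print("x",x,"y",y)
# paddle => origin
P=ray(T,*pc,.115); O=P+0.135*x+0.12*y; print("origin from paddle",O)
fc=sum(L)/4; print("lid center in hopper frame",(fc-O)@x,(fc-O)@y)
# pot: rim circle z=.07
print("pot", ray(T,*f(217,132),.07), "edges",ray(T,*f(117,132),.07),ray(T,*f(217,37),.07),ray(T,*f(217,228),.07))
# box heights check
import scipy.spatial.transform as st
s=bot.read_state(); print(st.Rotation.from_rotvec(s["tcp_rot"]).as_matrix().round(3), s["time"],s["tool_pos"])
for hx,hy,z in [(-.135,-.12,.115),(-.087,0,.05),(-.02,-.036,.08),(.1,.036,.18)]:
    X=O+hx*x+hy*y; X[2]=z; print(proj(T,X),proj(S,X))
E
```

```text
paddle ray [0.53404904 0.13471083 0.115     ] tri [0.5340381  0.13649647 0.11377907]
[0.5602 0.1499 0.115 ]
[0.5492 0.1072 0.115 ]
[0.508  0.1196 0.115 ]
[0.5189 0.1622 0.115 ]
lid [0.6672 0.0195 0.18  ]
lid [ 0.6226 -0.1273  0.18  ]
lid [ 0.5445 -0.1053  0.18  ]
lid [0.589  0.0433 0.18  ]
-x axis [0.28902888 0.95732038 0.        ] 73.20017469541665 0.15341586157739825 0.0818178990644142
y axis: -x rotated [-0.95732038  0.28902888 -0.        ]
x [-0.28902888 -0.95732038 -0.        ] y [ 0.95732038 -0.28902888  0.        ]
origin from paddle [ 0.60990858 -0.02921089  0.115     ]
lid center in hopper frame 0.013870880603060961 -9.004231598955421e-05
pot [0.64647624 0.08618578 0.07      ] edges [0.6453192  0.13471386 0.07      ] [0.69787001 0.08770379 0.07      ] [0.59502164 0.08466597 0.07      ]
[[-0.916 -0.     0.401]
 [-0.401  0.001 -0.916]
 [-0.    -1.    -0.001]] 0.25 [ 0.27067373 -0.61799182  0.25560424]
[239.4        266.55555556] [313.08348593 188.97204511]
[276.84797926 224.79796821] [280.88324248 234.37482482]
[298.36373351 247.33682498] [258.52780538 211.50813295]
[363.16786093 232.98563747] [195.83540035 182.38321186]
```

The two views agree on the paddle centre to within 2 mm: about (0.534, 0.135, 0.115). I'll shut the fingers and move above it, turned so the wrist camera stays clear of the lid.

```bash
python3 -m jog '[[6,18,0,3,0],[20,56,0,6,0],[34,96,0,9,0],[48,136,0,12,0],[62,176,0,15,0],[76,216,0,18,0],[90,256,0,21,0],[104,296,0,24,0],[118,336,0,27,0],[130,370,0,30,0]]' 40
```

```text
time: 1.5
tool_pos: [0.4007, -0.2457, 0.2563]
tcp_rot: [-0.842, 1.656, -1.656]
wrist_force: [0.9, 0.1, 0.9]
width: 0.001
```

```bash
python3 -m jog '[[14,40,0,3,0],[28,80,0,5,0],[42,120,0,8,0],[56,160,0,11,0],[70,200,0,14,0],[84,240,0,16,0],[98,280,0,18,0],[112,320,0,20,0],[124,356,-10,20,0],[133,383,-30,20,0]]'
```

```text
time: 2.75
tool_pos: [0.5339, 0.1371, 0.2272]
tcp_rot: [-1.06, 1.413, -1.414]
wrist_force: [0.1, -0.8, -0.7]
width: -0.0
```

```bash
python3 - <<'E'
from h import *
s=bot.read_state(); print(s["time"],s["tool_pos"],s["wrist_force"],s["width"])
for n in ["scene","top","wrist"]: cv2.imwrite(f"pics/{n}1.png",bot.read_camera(n)["pixels"][:,:,::-1])
a=cv2.imread("pics/scene1.png")[100:290,190:390];b=cv2.imread("pics/top1.png")[150:340,180:380]
cv2.imwrite("pics/c1.png",cv2.resize(np.hstack([a,b]),None,fx=2,fy=2))
E
```

```text
2.75 [0.53390417 0.13713908 0.22721231] [ 0.13743735 -0.78416926 -0.68054593] -0.0004584220548590983
```

View pics/c1.png

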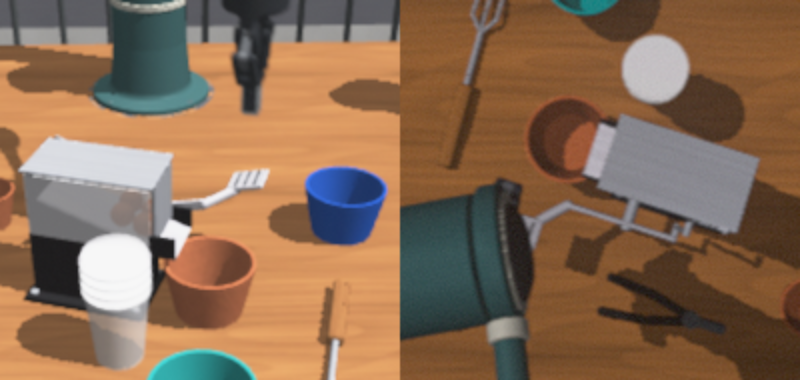

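View pics/wrist1.png

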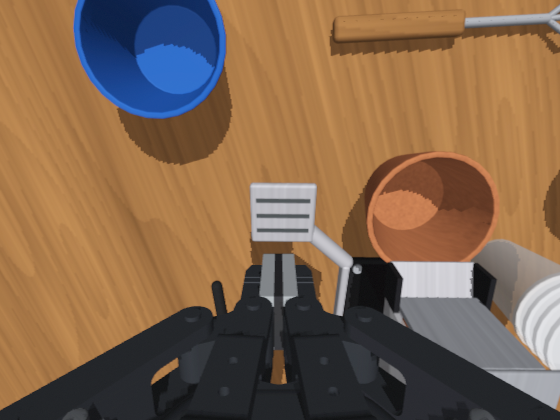

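The gripper is above the paddle, with the fingers shut and square to it; the wrist view shows the paddle at (283,212). I'll check its position by ray from the wrist view.

```bash
python3 - <<'E'
from h import *
c=bot.read_camera("wrist")
print(ray(c,283,211,.115), proj(c,[.534,.135,.115]), proj(c,[.534,.137,.202]))
E
```

```text
[0.53420176 0.13520627 0.115     ] [282.79791949 211.35346412] [283.53516234 270.0536058 ]
```

```bash
python3 -m jog '[[0,-2,-8,0,0],[0,-2,-20,0,0],[0,-2,-32,0,0],[0,-2,-44,0,0],[0,-2,-55,0,0],[0,-2,-64,0,0],[0,-2,-71,0,0],[0,-2,-76,0,0],[0,-2,-79,0,0],[0,-2,-81,0,0]]'
```

```text
time: 4.2
tool_pos: [0.5339, 0.1327, 0.1453]
tcp_rot: [-1.06, 1.416, -1.416]
wrist_force: [-0.1, -0.1, 0.1]
width: -0.002
```

```bash
python3 -m jog '[[0,0,-3,0,0],[0,0,-6,0,0],[0,0,-9,0,0],[0,0,-12,0,0],[0,0,-15,0,0],[0,0,-18,0,0],[0,0,-21,0,0],[0,0,-24,0,0],[0,0,-27,0,0],[0,0,-30,0,0]]'
```

```text
time: 5.45
tool_pos: [0.534, 0.1327, 0.1151]
tcp_rot: [-1.06, 1.416, -1.416]
wrist_force: [2.0, 3.1, 4.4]
width: -0.002
```

```bash
python3 - <<'E'
from h import *
s=bot.read_state(); print(s["time"],s["tool_pos"],s["wrist_force"],s["width"])
for n in ["scene","wrist"]: cv2.imwrite(f"pics/{n}2.png",bot.read_camera(n)["pixels"][:,:,::-1])
a=cv2.imread("pics/scene2.png")[100:290,190:390];b=cv2.imread("pics/wrist2.png")[::2,::2]
b=b[:190,60:260]
cv2.imwrite("pics/c2.png",cv2.resize(np.hstack([a,b]),None,fx=2,fy=2))
E
```

```text
5.45 [0.53396036 0.132747   0.11514307] [1.97987627 3.07133609 4.42830986] -0.002316237263532401
```

View pics/c2.png

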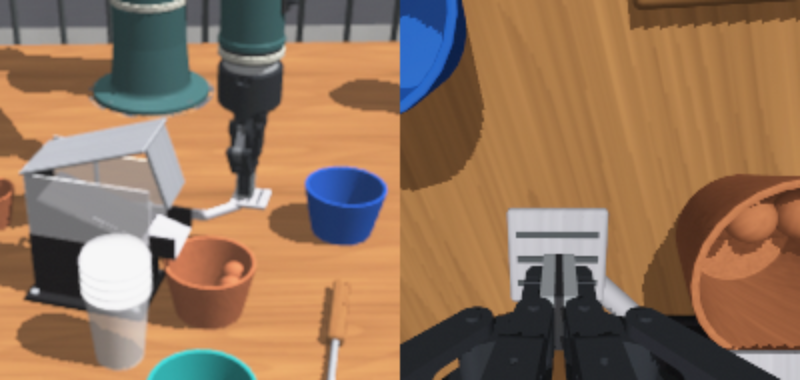

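The paddle is under the fingertips, the lid is about half open and the first balls are rolling. I'll carry on down to the stop.

```bash
python3 -m jog '[[0,0,-4,0,0],[0,0,-8,0,0],[0,0,-12,0,0],[0,0,-16,0,0],[0,0,-20,0,0],[0,0,-23,0,0],[0,0,-25,0,0],[0,0,-27,0,0],[0,0,-28,0,0],[0,0,-29,0,0]]'
```

```text
time: 6.8
tool_pos: [0.5334, 0.1316, 0.086]
tcp_rot: [-1.063, 1.416, -1.417]
wrist_force: [1.0, -2.2, 5.9]
width: -0.003
```

```bash
python3 -m jog '[[0,0,-1,0,0],[0,0,-1,0,0],[0,0,-2,0,0],[0,0,-2,0,0],[0,0,-3,0,0],[0,0,-3,0,0],[0,0,-3,0,0],[0,0,-3,0,0],[0,0,-3,0,0],[0,0,-3,0,0]]'; python3 - <<'E'
from h import *
s=bot.read_state(); print(s["time"],s["tool_pos"],s["wrist_force"],s["width"])
for n in ["scene","wrist"]: cv2.imwrite(f"pics/{n}3.png",bot.read_camera(n)["pixels"][:,:,::-1])
a=cv2.imread("pics/scene3.png")[100:290,190:390];b=cv2.imread("pics/wrist3.png")[::2,::2]
b=b[:190,80:280]
cv2.imwrite("pics/c3.png",cv2.resize(np.hstack([a,b]),None,fx=2,fy=2))
E
```

```text
time: 8.05
tool_pos: [0.5335, 0.1314, 0.0842]
tcp_rot: [-1.063, 1.415, -1.417]
wrist_force: [-2.9, -3.0, 12.7]
width: -0.001
8.05 [0.53346254 0.1313953  0.08420276] [-2.89295729 -2.99798472 12.67208237] -0.0012675499044046649
```

View pics/c3.png

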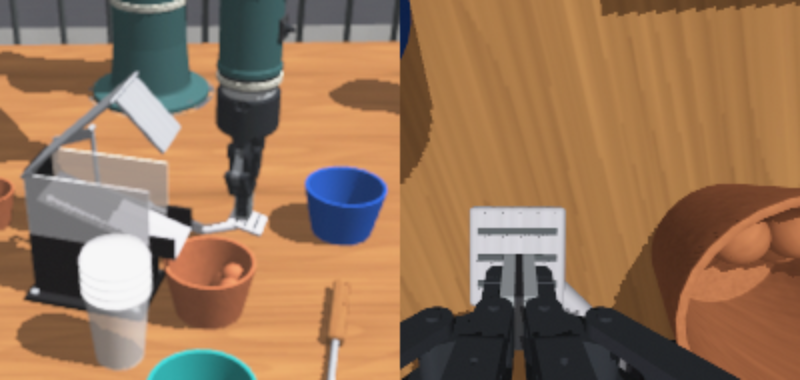

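The lever is on its stop (force 12.7 N, TCP no longer following) and the lid is wide open. I'll hold here and count the balls.

```bash
python3 -m jog '[[0,0,0,0,0],[0,0,0,0,0],[0,0,0,0,0],[0,0,0,0,0],[0,0,0,0,0],[0,0,0,0,0],[0,0,0,0,0],[0,0,0,0,0],[0,0,0,0,0],[0,0,0,0,0]]'; python3 - <<'E'
from h import *
for n in ["scene","wrist","top"]: cv2.imwrite(f"pics/{n}4.png",bot.read_camera(n)["pixels"][:,:,::-1])
r=lambda a:cv2.resize(a,(400,300),interpolation=cv2.INTER_CUBIC)
a=cv2.imread("pics/scene4.png");b=cv2.imread("pics/top4.png");w=cv2.imread("pics/wrist4.png")
cv2.imwrite("pics/c4.png",np.vstack([np.hstack([r(a[170:275,200:340]),r(a[130:235,190:330])]),np.hstack([r(b[160:280,240:400]),r(w[180:420,240:560])])]))
E
```

```text
time: 9.4
tool_pos: [0.5335, 0.1314, 0.0842]
tcp_rot: [-1.063, 1.415, -1.417]
wrist_force: [-1.8, -4.0, 12.0]
width: 0.001
```

View pics/c4.png

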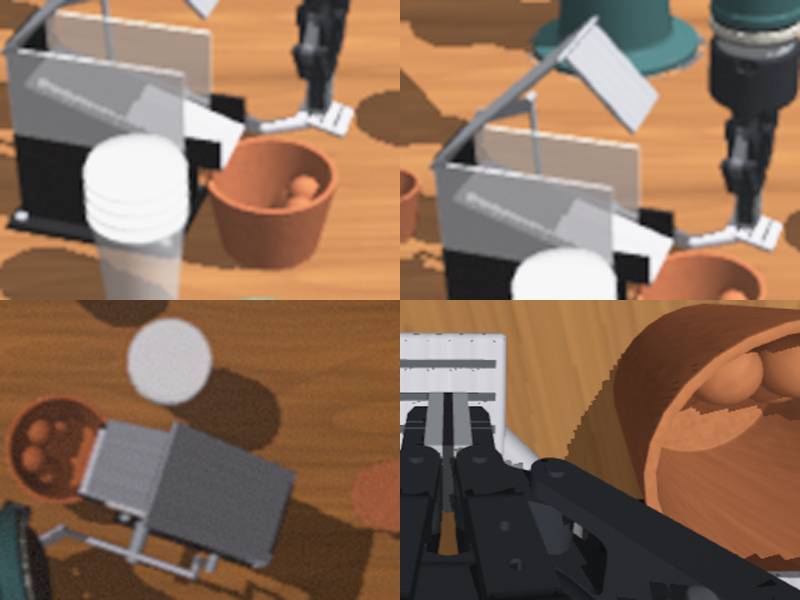

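```bash
python3 - <<'E'
import cv2
b=cv2.imread("pics/top4.png")[190:250,235:315]
cv2.imwrite("pics/c5.png",cv2.convertScaleAbs(cv2.resize(b,(800,600),interpolation=cv2.INTER_CUBIC),alpha=1.5))
E
```

```text
(no output)
```

View pics/c5.png

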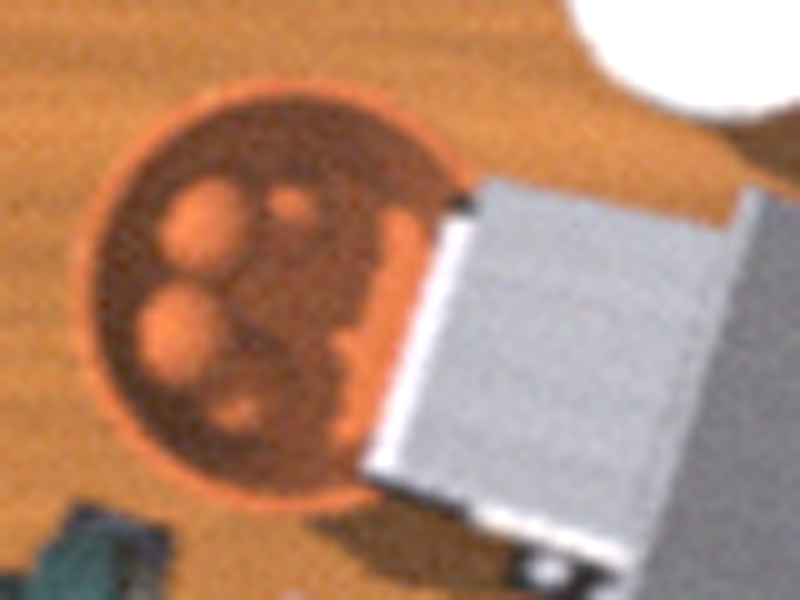

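All four balls are in the pot: the top-view crop shows two lit at (205,225) and (180,330) and two partly shaded at (290,205) and (240,410). The chute is empty. Next I'll raise the lever slowly, at about 13–14 mm/s.

```bash
python3 -m jog '[[0,0,1,0,0],[0,0,2,0,0],[0,0,4,0,0],[0,0,6,0,0],[0,0,8,0,0],[0,0,10,0,0],[0,0,12,0,0],[0,0,14,0,0],[0,0,16,0,0],[0,0,18,0,0]]'
```

```text
time: 10.8
tool_pos: [0.5338, 0.1329, 0.1014]
tcp_rot: [-1.06, 1.416, -1.416]
wrist_force: [0.5, 2.1, 4.1]
width: -0.003
```

```bash
python3 -m jog '[[0,0,2,0,0],[0,0,4,0,0],[0,0,6,0,0],[0,0,8,0,0],[0,0,10,0,0],[0,0,12,0,0],[0,0,14,0,0],[0,0,16,0,0],[0,0,18,0,0],[0,0,20,0,0]]'
```

```text
time: 12.05
tool_pos: [0.5335, 0.1321, 0.1212]
tcp_rot: [-1.062, 1.416, -1.417]
wrist_force: [0.8, -1.7, 4.3]
width: -0.001
```

```bash
python3 -m jog '[[0,0,1.5,0,0],[0,0,3,0,0],[0,0,4.5,0,0],[0,0,6,0,0],[0,0,7.5,0,0],[0,0,9,0,0],[0,0,10.5,0,0],[0,0,12,0,0],[0,0,13,0,0],[0,0,14,0,0]]'
```

```text
time: 13.3
tool_pos: [0.5336, 0.1327, 0.1352]
tcp_rot: [-1.061, 1.416, -1.416]
wrist_force: [-1.6, -3.6, 2.7]
width: 0.001
```

```bash
python3 -m jog '[[0,0,1,0,0],[0,0,2,0,0],[0,0,3,0,0],[0,0,4,0,0],[0,0,5,0,0],[0,0,6,0,0],[0,0,7,0,0],[0,0,8,0,0],[0,0,9,0,0],[0,0,10,0,0]]'; python3 - <<'E'
from h import *
for n in ["scene","wrist"]: cv2.imwrite(f"pics/{n}6.png",bot.read_camera(n)["pixels"][:,:,::-1])
a=cv2.imread("pics/scene6.png")[120:270,190:390];b=cv2.imread("pics/wrist6.png")[::2,::2]
cv2.imwrite("pics/c6.png",cv2.resize(np.hstack([a,b[60:210,80:280]]),None,fx=2,fy=2))
E
```

```text
time: 14.55
tool_pos: [0.5338, 0.1329, 0.1453]
tcp_rot: [-1.06, 1.416, -1.416]
wrist_force: [-0.4, -0.6, 0.4]
width: -0.001
```

View pics/c6.png

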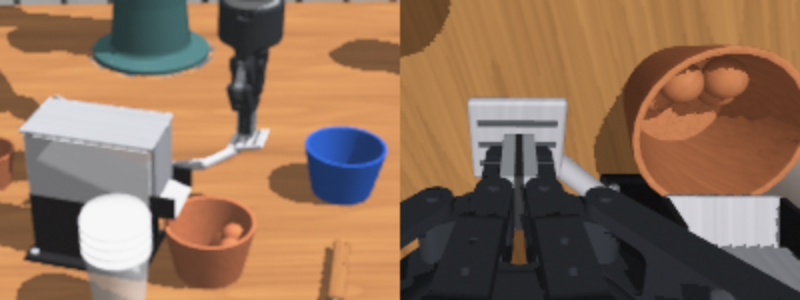

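The force is back to about 0 at TCP z = 0.145, so the lid is shut and the fingers are off the paddle. Next I'll rise straight up and back away.

```bash
python3 -m jog '[[0,0,3,0,0],[0,0,8,0,0],[0,0,16,0,0],[0,0,26,0,0],[0,0,38,0,0],[0,0,52,0,0],[0,0,68,0,0],[0,0,84,0,0],[0,0,96,0,0],[0,0,100,0,0]]'
```

```text
time: 15.9
tool_pos: [0.5344, 0.1328, 0.2467]
tcp_rot: [-1.059, 1.415, -1.417]
wrist_force: [0.2, 0.3, -0.1]
width: -0.001
```

```bash
python3 -m jog '[[-4,5,3,0,0],[-12,16,6,0,0],[-22,34,10,0,0],[-30,56,15,0,0],[-38,80,20,0,0],[-46,104,20,0,0],[-52,126,20,0,0],[-56,142,20,0,0],[-58,150,20,0,0],[-58,150,20,0,0]]'; python3 - <<'E'
from h import *
s=bot.read_state(); print(s["time"],s["tool_pos"],s["wrist_force"],s["joint_vel"].round(3))
for n in ["scene","wrist","top"]: cv2.imwrite(f"pics/{n}7.png",bot.read_camera(n)["pixels"][:,:,::-1])
a=cv2.imread("pics/scene7.png")[130:330,130:410];b=cv2.imread("pics/top7.png")[120:320,160:440]
cv2.imwrite("pics/c7.png",cv2.resize(np.hstack([a,b]),(800,286)))
d0=cv2.imread("pics/top0.png").astype(int);d=np.abs(d0-cv2.imread("pics/top7.png")).max(2)
cv2.imwrite("pics/d7.png",np.clip(d*3,0,255).astype(np.uint8))
E
```

```text
time: 17.15
tool_pos: [0.4755, 0.2831, 0.2651]
tcp_rot: [-1.061, 1.415, -1.416]
wrist_force: [-0.3, -1.0, -0.2]
width: -0.004
17.15 [0.47552081 0.28310881 0.26514693] [-0.33994766 -0.95543209 -0.20516549] [-0.021 -0.004  0.003 -0.006  0.002 -0.007]
```

View pics/c7.png

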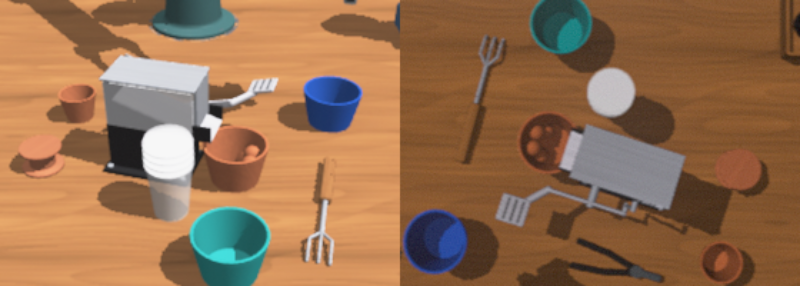

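View pics/d7.png

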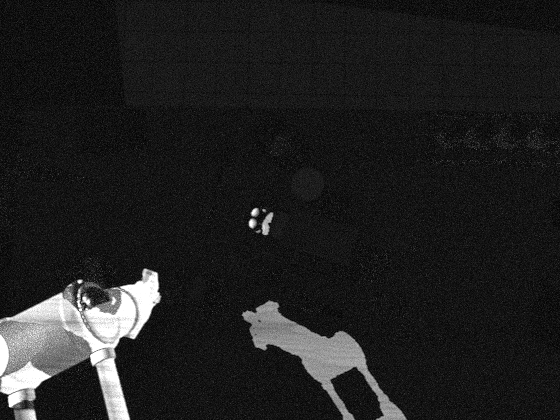

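The before/after difference in the top view shows only the balls in the pot at (262,220), the arm, and the arm's shadow. The pot rim, paddle, lid and bystanders show no change.

```bash
python3 -c "
from workcell import bot
print(bot.finish_job())"
```

```text
the job is handed in; nothing more can be done
None
```

The job is done and handed in at about 17 s of the 48 s. All four balls are in the terracotta pot and the lid is shut.

**What I did:** I pressed the paddle to its stop with the closed fingertips, which opened the lid wide. I held it there for at least 2 s, with about 13 N at the wrist. I then let the lever up over roughly 4.5 s, more slowly towards the end, and moved clear.

**Last checks:**
- **Balls:** while the lid was open, a close-up of the pot showed two balls clearly and two partly in shadow. The chute looked empty through the window.
- **Release:** force was about 4 N through most of the way up, falling smoothly to zero as the fingers left the paddle.
- **Nothing shifted:** comparing the top views from before and after shows only the balls, the arm and its shadow. The pot, lid, lever and other things on the bench had not visibly moved.

No check failed or disagreed; the lid and lever were judged from the pictures, since their joint angles can't be read directly.

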